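Two-key tube release

TASK

Release the sample tube from the dispenser: with the gripper's two fingertips press both red keys down together and keep both held down until the tube has rolled along the chute and lies against the end stop, then let go and move clear so that both keys spring back up. Do not touch the tube or lift anything, and leave the bottle, the pink tip box and the mouse where they stand.

Things in the scene. Friction and masses are not known exactly. Their poses are not given: they have to be found in the camera images.
- dispenser: Fixed tube dispenser: white console (deck 60 mm high) with two red keys on its -x side, grey back wall (x -41 to -35 mm, 90 high), then a metal chute between clear guards (y +-63 to 69, 92 high) falling 8 degrees towards +x to a grey end stop (face at x 110, 60 high). Origin: on the bench under its middle; x down the chute, away from the keys, z up. Covers x -115 to 118, y +-75 mm.
- cap_left: Red key cap on the dispenser's +y side, 26 mm in x, 30 mm in y, 20 mm high. Origin: centre of its top face, at rest at x -78, y +30, z 82 mm in the dispenser's frame (cap centres 60 mm apart, gap between caps 30 mm; bezels round them reach z 63). It moves with joint key_left.
- cap_right: Red key cap at the dispenser's -y side, same as the left one, at y -30 mm.
- key_left (a joint): How far the left key is pressed straight down, m: 0 up (start), 0.010 at its stop. Spring: 1.5 N at first, 5 N at the bottom (10 N for both keys). Each key carries a yellow pin that stands 7 mm out of the chute floor in front of the tube and is flush with it at 7.5 mm of travel; the tube rolls only with both pins down, and a pin let up early stops it again.
- key_right (a joint): The same for the right key. The two count as pressed together if neither is beyond 6 mm while the other is less than 1 mm down.
- tube: Closed blue sample tube with pink cap, a cylinder 30 mm in diameter, 112 mm long, about 60 g, lying across the chute (its axis along the dispenser's y). Origin: its middle, on the axis. At the start it lies behind the two pins, about x -11, z 74 mm in the dispenser's frame; against the end stop at x 95, z 59 mm. Let go, it rolls there in about half a second.
- tube_stop (a point): Point on the dispenser where the tube's origin lies when the tube rests against the end stop.
- bottle: Brown capped bottle, 52 mm in diameter, 110 mm high, standing beside the dispenser. Origin: centre of its underside. Leave alone.
- tipbox: White and pink pipette tip box, 66 by 100 mm, 48 mm high. Origin: centre of its underside. Leave alone.
- mouse: Black computer mouse, 100 by 58 mm, 31 mm high. Origin: centre of its underside. Leave alone.
Things that resemble listed ones, but are neither listed nor needed, are in the scene too. Of the things that look like the tube, the middle-sized one is meant.

How it is judged:
By the outcome, as a careful person would: the job done as asked, in the order asked, and still so for the second after the job is handed in, with the robot touching nothing.
It also fails if it takes over 32 s, if anything falls off the work surface, if the arm or the gripper's body presses on something with over 40 N, if the wrist force passes 120 N, or if a joint passes its speed limit or range.

ROBOT

A 6-joint arm with a two-finger parallel gripper is mounted at the origin on the work surface. World frame = base frame: x ahead of the robot, y to its left, z up, the work surface at z = 0. Lengths are in mm, angles in rad, forces in N, time in s.
With the tool pointing down it reaches from about 225 to 725 mm from the base axis. Payload 3.1 kg.
Tool frame: the origin (TCP) lies at the very end of the fingers, on their centre line; the grasp point (between the pads) lies 19 mm behind it (manip.tcp_to_grasp is the distance from the TCP to the grasp point, in mm); z points along the fingers, y is the line along which they close (so a half turn about z gives the same grasp; the last joint's range is limited). The gripper opens to 85 mm and grips with 20 to 120 N. Pads are 22 mm wide; open, the fingers measure 114 mm over their backs; the gripper's body (76 mm by 85 mm) begins 54 mm behind the grasp point. The pads swing forward as they close: fully open they stand 13 mm farther back than shut.
Start: joints at [-1.319, 0.048, 0.099, 1.622, 0, 1.443], TCP at [194.62, -487.586, 231.312] pointing down, gripper open.
Joint ranges: [-2.91, 2.91], [-0.99, 1.94], [-1.21, 1.42], [-2.12, 2.29], [-1.49, 1.47], [-3.14, 3.14]. Speed limits (rad/s): [2.79, 2.79, 3.14, 3.14, 3.14, 3.14].

INTERFACE

Orientations are given as a unit quaternion [w, x, y, z].
In Python, from cell import manip gives the robot as it stands.
- The arm moves only by the shell command python3 -m creep 'ROWS' [OPENING] [FORCE]. ROWS is JSON, a list of rows, each an object of numbers: "x", "y", "z": the shift along the tool's x, y, z in units of 0.4 m (1.0 is 0.4 m); "wx", "wy", "wz": the turn, a rotation vector about the tool's x, y, z in units of pi/2 rad (1.0 is pi/2 rad). A call has 1 to 10 rows; each row shifts and turns the commanded pose from where the row before left it, along the tool's axes as they then stand; what a row does not reach is not made up. A row lasts 1/12 s, in which the tool goes at most 41.7 mm and 7.16 degrees, less where a joint would pass 70% of its speed; a pose out of reach is approached as far as the arm can. A call with a number of a shift or a turn outside -1 to 1 is refused whole. A call with a gripper value outside its range is refused whole. OPENING is the finger opening in mm, from 0 to 85.4, set as the call begins (- or left out, the last holds). The fingers move at their own pace and stop on an object; FORCE is the grip in N (left out, the last holds). Time passes only in rows, so rows that do not move let the fingers close. It gives the time, the measured TCP pose, the force, the opening and the grip force at its end, in the units of the state.
- manip.sense(): the state, without advancing time (a new reading comes with each control period).
- manip.snapshot(name): name is "scene" or "top" or "wrist"; returns the picture (420x560x3 uint8, blue, green, red); there is no depth.
- manip.camera_params(name): a dict with "fx", "fy", "cx", "cy" (pixels), "world_from_camera" (4x4, takes a point from camera to world coordinates); the wrist camera has in their place "T_tool_cam" (4x4, takes a point from camera to tool coordinates, whose origin is the TCP and whose axes are the flange's). Camera axes: x right, y down, z forward; pixel columns grow to the right and rows downward; lengths in mm; the calibration is good to about 2 mm. A picture is of the moment at which its call begins: read the wrist's pose just before it. camera_params takes no time and is no camera call.
- manip.finish_job(): hands the job in; it is judged then, once.
The state is a dict: "clock": time; "joints": joint angles; "joint_vel": joint speeds; "joint_torque": joint torques, N m; "tool_pos": TCP position; "ee_rot": TCP orientation; "force": force on the tool from outside, world axes, zero at the start; "ft_torque": the same for the moment, N m; "opening": opening from 0.0 (shut) to 1.0 (fully open); "finger_force": force on a finger pad.
Only numpy, scipy, OpenCV 4.12 (cv2) and the standard library are available. Lean on these libraries where they do the work, as an engineer would, in place of code of your own. Each camera call takes 0.05 s, during which the arm holds its last target. There are 200 camera calls.

## Working session

There is one attempt and no reset: what is moved stays moved. The work goes in short steps, Python scripts to look and compute and a shell command to move; the robot and the scene stay as the last step left them, time stands still between calls to the robot, and variables do not carry over. Pictures are saved under pics/ and viewed, at most 10 in all, crops included, and the job is handed in when it is done.

```bash
mkdir -p pics; python3 - <<'E'
from cell import manip
import cv2,numpy as np
s=manip.sense();print(s['clock'],s['tool_pos'],s['ee_rot'],s['opening'],s['force'])
for n in('top','scene'):
    cv2.imwrite(f'pics/{n}1.png',manip.snapshot(n));p=manip.camera_params(n);print(n,[p[k] for k in('fx','fy','cx','cy')]);print(np.round(p['world_from_camera'],4).tolist())
E
```

```text
0.0 [ 194.47297366 -487.00535746  230.12596201] [-1.16101401e-03  9.82021959e-01  1.88763134e-01 -5.91533117e-05] 1.0002894122245682 [-0.76206658  0.64082064 -0.02290578]
top [507.10235741956416, 507.10235741956416, 281.48609260121435, 200.89998792262816]
[[0.0153, -0.9928, 0.1187, 436.6207], [-0.9999, -0.0146, 0.007, 39.8605], [-0.0053, -0.1188, -0.9929, 1109.0199], [0.0, 0.0, 0.0, 1.0]]
scene [389.8492256621418, 389.8492256621418, 278.32348065224795, 206.169700325894]
[[-0.8903, 0.3342, -0.3095, 858.6206], [0.455, 0.6227, -0.6366, 613.7522], [-0.0201, -0.7075, -0.7064, 706.7066], [0.0, 0.0, 0.0, 1.0]]
```

View pics/top1.png

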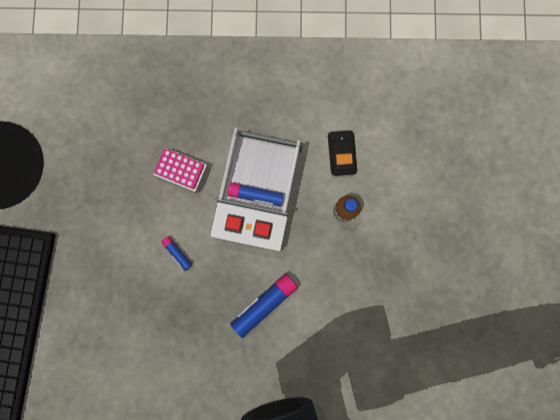

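View pics/scene1.png

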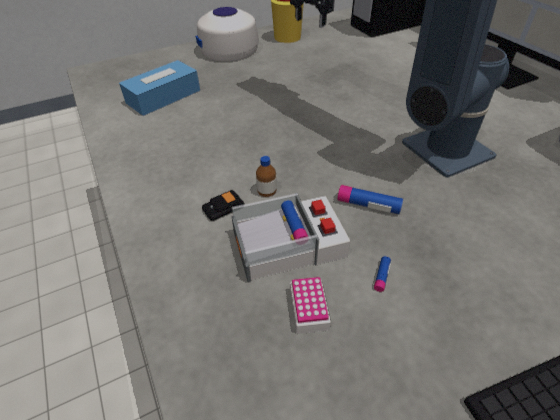

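The top view shows three tube-like things: one in the chute at (256,194), a small one at (176,253) and a large one at (264,306). The middle-sized one, in the chute, is the one meant. The red caps are at about (234,223) (left) and (262,229) (right). I'll check this in a close crop.

```bash
python3 - <<'E'
import cv2
a=cv2.imread('pics/top1.png')[120:260,195:315]
b=cv2.imread('pics/scene1.png')[185:285,225:355]
cv2.imwrite('pics/crop1.png',cv2.resize(a,None,fx=4.2,fy=4.2,interpolation=cv2.INTER_CUBIC))
import numpy as np
for n in('top','scene'):
    im=cv2.imread(f'pics/{n}1.png').astype(int);m=((im[...,2]>130)&(im[...,1]<70)&(im[...,0]<75)).astype(np.uint8)
    k,l,s,c=cv2.connectedComponentsWithStats(m)
    print(n,[(s[i].tolist(),c[i].round(1).tolist()) for i in range(1,k) if s[i,4]>15])
E
```

```text
top [([226, 216, 15, 14, 173], [233.0, 222.7]), ([254, 222, 16, 15, 175], [261.9, 228.7])]
scene [([312, 200, 13, 10, 90], [318.1, 204.7]), ([321, 218, 14, 11, 105], [327.6, 223.1])]
```

View pics/crop1.png

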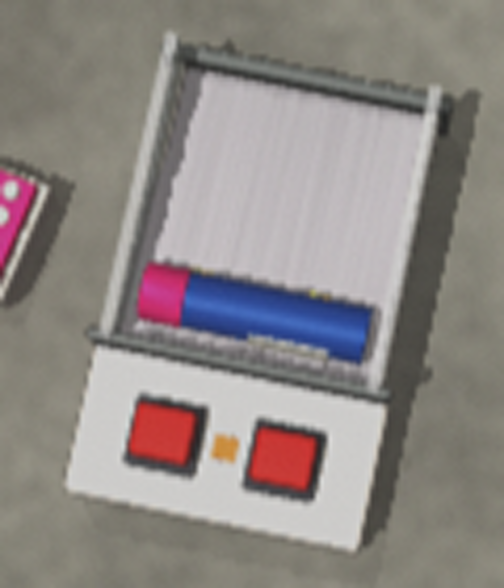

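```bash
cat > h.py <<'E'
import numpy as np
from cell import manip
from scipy.spatial.transform import Rotation as R
def ray(n,u,v,z):
    p=manip.camera_params(n);T=np.array(p['world_from_camera'])
    d=T[:3,:3]@[(u-p['cx'])/p['fx'],(v-p['cy'])/p['fy'],1];return T[:3,3]+d*(z-T[2,3])/d[2]
def pix(n,P):
    p=manip.camera_params(n);T=np.linalg.inv(p['world_from_camera']);c=T[:3,:3]@P+T[:3,3]
    return np.array([p['fx']*c[0]/c[2]+p['cx'],p['fy']*c[1]/c[2]+p['cy']])
def goal(P,yaw,z):   # shift in tool axes/0.4m, yaw error about tool z
    s=manip.sense();r=R.from_quat(np.roll(s['ee_rot'],-1));d=np.r_[P[:2],z]-s['tool_pos']
    # target: z down, tool y along -dispenser y -> tool x along dispenser x
    g=R.from_euler('z',yaw)*R.from_euler('x',np.pi)
    return s,d,r.inv().apply(d)/400,(r.inv()*g).as_rotvec()/(np.pi/2)
E
python3 - <<'E'
from h import *
c=lambda x,y:(195+x/4.2-.4,120+y/4.2-.4)
L=ray('top',*c(164,432),82);Rr=ray('top',*c(285,459),82)
dy=L-Rr;print(L,Rr,np.linalg.norm(dy),'yaw keys',np.degrees(np.arctan2(-dy[0],dy[1])))
A=ray('top',*c(66,490),60);B=ray('top',*c(358,550),60);d=A-B
print('front edge',A,B,np.linalg.norm(d),np.degrees(np.arctan2(-d[0],d[1])))
e1=ray('top',*c(172,38),92);e2=ray('top',*c(437,90),92);d=e1-e2;print('guards far',np.linalg.norm(d),np.degrees(np.arctan2(-d[0],d[1])))
print('scene caps',ray('scene',318.3,204.4,80),ray('scene',327.8,222.8,80))
M=(L+Rr)/2;yaw=np.arctan2(-dy[0],dy[1])
for yaw in(np.arctan2(-dy[0],dy[1]),):
  # corner check, dispenser frame
  ex=np.array([np.cos(yaw),np.sin(yaw)]);ey=np.array([-ex[1],ex[0]])
  for P in(A,B,e1,e2): print('disp',(P-M)[:2]@ex-78,(P-M)[:2]@ey)
  print(M,np.degrees(yaw));
  for g in goal(M,yaw,130)[1:]:print(g.round(4))
E
```

```text
[513.9374368  143.59441905  82.        ] [501.75468407  84.83478631  82.        ] 60.00928180803687 yaw keys -11.713292830831012
front edge [486.27095461 193.32459105  60.        ] [459.05046604  49.11971908  60.        ] 146.75149095385646 -10.689524797957688
guards far 132.20902144434987 -10.540105081788694
scene caps [501.14968018  86.98656347  80.        ] [512.51619986 145.45540299  80.        ]
disp -115.18629275603726 73.08252241234253
disp -112.56425860045815 -73.64554250390583
disp 110.46197588382728 69.2765263082602
disp 113.16889718532218 -62.90478072242427
[507.84606044 114.21460268  82.        ] -11.713292830831012
[ 313.3671  601.2558 -100.2008]
[ 1.2848 -1.105   0.2532]
[-1.400e-03  2.000e-04  3.719e-01]
```

The caps are exactly 60 mm apart, and the edge and guard checks fit. The dispenser yaw is about -11.1°. I'll move across at height with the opening at 46 mm.

```bash
python3 -m creep '[{"x":0.04,"y":-0.035},{"x":0.075,"y":-0.065},{"x":0.075,"y":-0.065},{"x":0.075,"y":-0.065},{"x":0.075,"y":-0.065},{"x":0.075,"y":-0.065},{"x":0.075,"y":-0.065},{"x":0.075,"y":-0.065},{"x":0.075,"y":-0.065},{"x":0.075,"y":-0.065}]' 46 20
python3 -m creep '[{"x":0.075,"y":-0.065},{"x":0.075,"y":-0.065},{"x":0.075,"y":-0.065},{"x":0.075,"y":-0.065},{"x":0.075,"y":-0.065},{"x":0.075,"y":-0.065},{"x":0.04,"y":-0.03},{"wz":0.073},{"wz":0.073},{"wz":0.073}]'
python3 -m creep '[{"wz":0.073},{"wz":0.073},{"z":0.08},{"z":0.05},{}]'
python3 - <<'E'
from h import *
for g in goal(np.array([507.5,114.7]),np.radians(-11.1),130):print(g)
E
```

```text
{'clock': 0.1, 'joints': array([-1.31880457e+00,  4.86827436e-02,  9.76941271e-02,  1.62198254e+00,
        4.03711049e-06,  1.44299507e+00]), 'joint_vel': array([-0.00023716, -0.00105062,  0.00339454, -0.00128215, -0.00036873,
        0.00047518]), 'joint_torque': array([ 2.74666214e-03, -3.39851832e+01,  3.20934856e+01,  1.58528105e-02,
       -1.48931972e-04, -5.63535139e-07]), 'tool_pos': array([ 194.47895808, -487.04121807,  230.20078088]), 'ee_rot': array([-1.08544201e-03,  9.82023195e-01,  1.88757149e-01, -6.54651081e-05]), 'force': array([ 0.66950466,  0.54027407, -0.29270175]), 'ft_torque': array([-0.00759399, -0.00948777,  0.02207375]), 'finger_force': 0.0, 'opening': 0.9984938749185436}
[ 313.02104192  601.74121807 -100.20078088]
[ 1.28442432 -1.10649741  0.25324996]
[-1.38641124e-03  2.19621650e-04  3.65116926e-01]schema error: expected keys x, y, z, wx, wy, wz
schema error: expected keys x, y, z, wx, wy, wz
schema error: expected keys x, y, z, wx, wy, wz
```

All six keys are required in every row.

```bash
python3 -m creep '[{"x":0.04,"y":-0.035,"z":0,"wx":0,"wy":0,"wz":0},{"x":0.075,"y":-0.065,"z":0,"wx":0,"wy":0,"wz":0},{"x":0.075,"y":-0.065,"z":0,"wx":0,"wy":0,"wz":0},{"x":0.075,"y":-0.065,"z":0,"wx":0,"wy":0,"wz":0},{"x":0.075,"y":-0.065,"z":0,"wx":0,"wy":0,"wz":0},{"x":0.075,"y":-0.065,"z":0,"wx":0,"wy":0,"wz":0},{"x":0.075,"y":-0.065,"z":0,"wx":0,"wy":0,"wz":0},{"x":0.075,"y":-0.065,"z":0,"wx":0,"wy":0,"wz":0},{"x":0.075,"y":-0.065,"z":0,"wx":0,"wy":0,"wz":0},{"x":0.04,"y":-0.035,"z":0,"wx":0,"wy":0,"wz":0}]' 46 20
python3 - <<'E'
from h import *
for g in goal(np.array([507.5,114.7]),np.radians(-11.1),130)[1:]:print(g)
E
```

```text
clock: 0.93
tool_pos: [360.5, -164.1, 231.0]
ee_rot: [-0.001, 0.982, 0.19, 0.0]
force: [0.3, -0.2, 0.4]
opening: 0.538
finger_force: 0.0
[ 147.02839421  278.77968645 -101.04480863]
[ 0.60097898 -0.50889744  0.25398256]
[-1.11675000e-03 -3.44818927e-04  3.66959030e-01]
```

```bash
python3 -m creep '[{"x":0.04,"y":-0.034,"z":0,"wx":0,"wy":0,"wz":0},{"x":0.075,"y":-0.0635,"z":0,"wx":0,"wy":0,"wz":0},{"x":0.075,"y":-0.0635,"z":0,"wx":0,"wy":0,"wz":0},{"x":0.075,"y":-0.0635,"z":0,"wx":0,"wy":0,"wz":0},{"x":0.075,"y":-0.0635,"z":0,"wx":0,"wy":0,"wz":0},{"x":0.075,"y":-0.0635,"z":0,"wx":0,"wy":0,"wz":0},{"x":0.075,"y":-0.0635,"z":0,"wx":0,"wy":0,"wz":0},{"x":0.075,"y":-0.0635,"z":0,"wx":0,"wy":0,"wz":0},{"x":0.03,"y":-0.025,"z":0,"wx":0,"wy":0,"wz":0},{"x":0,"y":0,"z":0,"wx":0,"wy":0,"wz":0.06}]'
python3 -m creep '[{"x":0,"y":0,"z":0,"wx":0,"wy":0,"wz":0.075},{"x":0,"y":0,"z":0,"wx":0,"wy":0,"wz":0.075},{"x":0,"y":0,"z":0,"wx":0,"wy":0,"wz":0.075},{"x":0,"y":0,"z":0.05,"wx":0,"wy":0,"wz":0.075},{"x":0,"y":0,"z":0.1,"wx":0,"wy":0,"wz":0},{"x":0,"y":0,"z":0.08,"wx":0,"wy":0,"wz":0},{"x":0,"y":0,"z":0,"wx":0,"wy":0,"wz":0},{"x":0,"y":0,"z":0,"wx":0,"wy":0,"wz":0}]'
python3 - <<'E'
from h import *
import cv2
for g in goal(np.array([507.5,114.7]),np.radians(-11.1),100)[1:]:print(g)
cv2.imwrite('pics/w1.png',manip.snapshot('wrist'))
p=manip.camera_params('wrist');print(p['fx'],p['cx'],p['cy'],np.round(p['T_tool_cam'],3))
E
```

```text
clock: 1.77
tool_pos: [506.9, 111.2, 229.9]
ee_rot: [-0.001, 0.99, 0.144, -0.001]
force: [0.2, -0.6, 0.2]
opening: 0.54
finger_force: 0.0
clock: 2.43
tool_pos: [500.3, 42.3, 136.5]
ee_rot: [-0.03, 0.999, -0.043, -0.005]
force: [-0.2, 0.0, 0.7]
opening: 0.537
finger_force: 0.0
[  7.23171124  72.42604473 -36.52844357]
[ 0.00371684 -0.1762611   0.10182921]
[-0.0369945   0.01043201  0.06848834]
360.16149873251885 283.09988534345445 205.89958522867843 [[   0.      -0.96    -0.279   68.682]
 [   1.       0.      -0.       1.082]
 [   0.      -0.279    0.96  -142.352]
 [   0.       0.       0.       1.   ]]
```

View pics/w1.png

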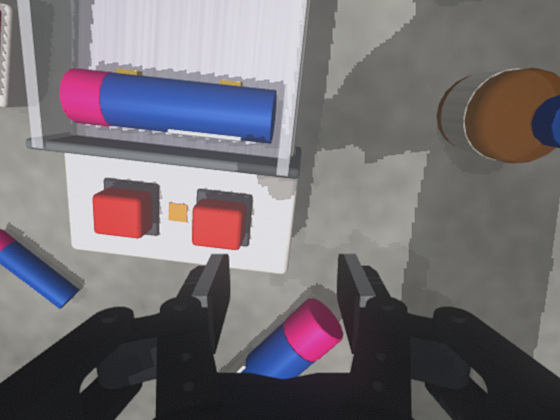

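The wrist view shows the caps at about (122,213) and (220,223), with the fingers right of the pair. The tool drifted about 70 mm in y and tilted slightly, so I'll check the joints.

```bash
python3 - <<'E'
from h import *
s=manip.sense();print(s['joints'],s['joint_vel'],s['clock'])
E
```

```text
[-0.08626368 -0.0057761  -0.13849376  1.4449355   0.05887953  3.14058464] [ 0.0063967  -0.02106947  0.08014777 -0.0058526   0.00108261  0.00024081] 2.4833
```

Joint 6 reached its limit, so I'll use the half-turn-equivalent orientation. I'll turn the other way, about -174°, and rise slightly first.

```bash
python3 -m creep '[{"x":0,"y":-0.04,"z":-0.03,"wx":-0.037,"wy":0.01,"wz":-0.03},{"x":0,"y":-0.07,"z":-0.03,"wx":0,"wy":0,"wz":-0.05},{"x":0,"y":-0.06,"z":0,"wx":0,"wy":0,"wz":-0.075},{"x":0,"y":0,"z":0,"wx":0,"wy":0,"wz":-0.078},{"x":0,"y":0,"z":0,"wx":0,"wy":0,"wz":-0.078},{"x":0,"y":0,"z":0,"wx":0,"wy":0,"wz":-0.078},{"x":0,"y":0,"z":0,"wx":0,"wy":0,"wz":-0.078},{"x":0,"y":0,"z":0,"wx":0,"wy":0,"wz":-0.078},{"x":0,"y":0,"z":0,"wx":0,"wy":0,"wz":-0.078},{"x":0,"y":0,"z":0,"wx":0,"wy":0,"wz":-0.078}]'
python3 -m creep '[{"x":0,"y":0,"z":0,"wx":0,"wy":0,"wz":-0.078},{"x":0,"y":0,"z":0,"wx":0,"wy":0,"wz":-0.078},{"x":0,"y":0,"z":0,"wx":0,"wy":0,"wz":-0.078},{"x":0,"y":0,"z":0,"wx":0,"wy":0,"wz":-0.078},{"x":0,"y":0,"z":0,"wx":0,"wy":0,"wz":-0.078},{"x":0,"y":0,"z":0,"wx":0,"wy":0,"wz":-0.078},{"x":0,"y":0,"z":0,"wx":0,"wy":0,"wz":-0.078},{"x":0,"y":0,"z":0,"wx":0,"wy":0,"wz":-0.078},{"x":0,"y":0,"z":0,"wx":0,"wy":0,"wz":-0.078},{"x":0,"y":0,"z":0,"wx":0,"wy":0,"wz":-0.078}]'
sed -i "s/from_euler('z',yaw)/from_euler('z',yaw+np.pi)/" h.py
python3 - <<'E'
from h import *
s,*G=goal(np.array([507.5,114.7]),np.radians(-11.1),110);print(s['joints'])
for g in G:print(g)
E
```

```text
clock: 3.32
tool_pos: [506.8, 104.9, 169.5]
ee_rot: [0.003, 0.87, 0.492, 0.01]
force: [-0.4, 0.3, -0.4]
opening: 0.536
finger_force: 0.0
clock: 4.15
tool_pos: [506.8, 104.8, 169.4]
ee_rot: [0.008, 0.429, 0.903, 0.007]
force: [-0.5, -0.4, 0.1]
opening: 0.539
finger_force: 0.0
[ 7.21003474e-02  6.53890215e-04 -7.20064597e-02  1.47829014e+00
  3.71645436e-03  9.58670527e-01]
[  0.74639082   9.85033091 -59.44571754]
[0.01914606 0.01427946 0.14874692]
[ 0.00938371  0.00916173 -0.44103607]
```

```bash
python3 -m creep '[{"x":0,"y":0,"z":0,"wx":0,"wy":0,"wz":-0.075},{"x":0,"y":0,"z":0,"wx":0,"wy":0,"wz":-0.075},{"x":0,"y":0,"z":0,"wx":0,"wy":0,"wz":-0.075},{"x":0,"y":0,"z":0,"wx":0,"wy":0,"wz":-0.075},{"x":0,"y":0,"z":0,"wx":0,"wy":0,"wz":-0.075},{"x":0,"y":0,"z":0,"wx":0,"wy":0,"wz":-0.062},{"x":0,"y":0.02,"z":0.05,"wx":0,"wy":0,"wz":0},{"x":0,"y":0,"z":0.05,"wx":0,"wy":0,"wz":0},{"x":0,"y":0,"z":0.02,"wx":0,"wy":0,"wz":0},{"x":0,"y":0,"z":0,"wx":0,"wy":0,"wz":0}]'
python3 - <<'E'
from h import *
s,*G=goal(np.array([507.5,114.7]),np.radians(-11.1),110);print(s['joints'])
for g in G:print(g)
E
```

```text
clock: 4.98
tool_pos: [506.5, 112.5, 117.3]
ee_rot: [0.006, 0.103, 0.995, 0.003]
force: [0.2, 0.6, 0.5]
opening: 0.539
finger_force: 0.0
[ 0.08726629  0.0231699  -0.15288649  1.38240925  0.00340477  0.29367675]
[ 1.01929662  2.15559844 -7.32368559]
[-0.00119146  0.00567163  0.01836233]
[ 0.00430335  0.00691389 -0.00805817]
```

```bash
python3 -m creep '[{"x":-0.001,"y":0.0055,"z":0.03,"wx":0.004,"wy":0.007,"wz":-0.008},{"x":0,"y":0,"z":0,"wx":0,"wy":0,"wz":0},{"x":0,"y":0,"z":0,"wx":0,"wy":0,"wz":0}]'
python3 - <<'E'
from h import *
import cv2
s,*G=goal(np.array([507.5,114.7]),np.radians(-11.1),90)
for g in G:print(g)
im=manip.snapshot('wrist');p=manip.camera_params('wrist');T=np.array(p['T_tool_cam'])
r=R.from_quat(np.roll(s['ee_rot'],-1)).as_matrix();W=np.eye(4);W[:3,:3]=r;W[:3,3]=s['tool_pos'];W=np.linalg.inv(W@T)
ey=np.array([np.sin(np.radians(11.1)),np.cos(np.radians(11.1)),0]);ex=np.array([ey[1],-ey[0],0])
for k in(1,-1):
  q=[]
  for a,b in((13,15),(13,-15),(-13,-15),(-13,15)):
    c=W[:3,:3]@(np.array([507.5,114.7,82])+30*k*ey+a*ex+b*ey)+W[:3,3];q.append([p['fx']*c[0]/c[2]+p['cx'],p['fy']*c[1]/c[2]+p['cy']])
  cv2.polylines(im,[np.int32(q)],True,(0,255,0),1)
cv2.imwrite('pics/w2.png',im)
E
```

```text
clock: 5.23
tool_pos: [507.7, 114.4, 105.2]
ee_rot: [-0.0, 0.097, 0.995, 0.0]
force: [0.1, 0.7, 0.5]
opening: 0.542
finger_force: 0.0
[ -0.16995045   0.346141   -15.20490713]
[0.00058027 0.00074727 0.03801272]
[ 3.29704151e-04 -6.34130440e-05 -4.48056571e-04]
```

View pics/w2.png

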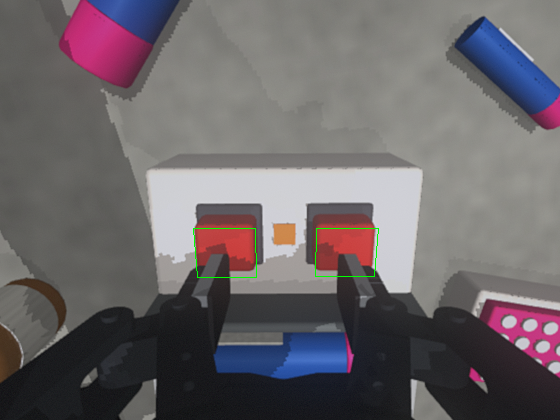

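The wrist view shows the predicted cap outlines matching the real caps at (226,245) and (345,243), with the fingertips above them at (215,262) and (348,262). I'll open to 50 mm to centre the tips, then descend and watch the force.

```bash
python3 -m creep '[{"x":0.002,"y":0,"z":0.01,"wx":0,"wy":0,"wz":0},{"x":0,"y":0,"z":0.015,"wx":0,"wy":0,"wz":0},{"x":0,"y":0,"z":0.015,"wx":0,"wy":0,"wz":0},{"x":0,"y":0,"z":0,"wx":0,"wy":0,"wz":0}]' 50
python3 -m creep '[{"x":0,"y":0,"z":0.01,"wx":0,"wy":0,"wz":0},{"x":0,"y":0,"z":0,"wx":0,"wy":0,"wz":0}]'
python3 -m creep '[{"x":0,"y":0,"z":0.0075,"wx":0,"wy":0,"wz":0},{"x":0,"y":0,"z":0,"wx":0,"wy":0,"wz":0}]'
python3 -m creep '[{"x":0,"y":0,"z":0.0075,"wx":0,"wy":0,"wz":0},{"x":0,"y":0,"z":0,"wx":0,"wy":0,"wz":0}]'
```

```text
clock: 5.62
tool_pos: [505.2, 114.2, 86.9]
ee_rot: [-0.002, 0.097, 0.995, -0.0]
force: [-1.1, 0.2, -0.2]
opening: 0.589
finger_force: 0.0
clock: 5.78
tool_pos: [505.7, 114.2, 83.7]
ee_rot: [-0.001, 0.097, 0.995, 0.0]
force: [-0.6, -0.9, -0.8]
opening: 0.583
finger_force: 0.0
clock: 5.95
tool_pos: [506.1, 114.3, 81.2]
ee_rot: [-0.001, 0.097, 0.995, 0.0]
force: [-1.0, -0.0, -0.7]
opening: 0.587
finger_force: 0.0
clock: 6.12
tool_pos: [506.8, 114.3, 78.7]
ee_rot: [0.0, 0.097, 0.995, 0.0]
force: [-0.2, 0.1, 2.6]
opening: 0.586
finger_force: 1.0
```

```bash
python3 -m creep '[{"x":0,"y":0,"z":0.0075,"wx":0,"wy":0,"wz":0},{"x":0,"y":0,"z":0,"wx":0,"wy":0,"wz":0}]'
python3 -m creep '[{"x":0,"y":0,"z":0.0075,"wx":0,"wy":0,"wz":0},{"x":0,"y":0,"z":0,"wx":0,"wy":0,"wz":0}]'
python3 -m creep '[{"x":0,"y":0,"z":0.0075,"wx":0,"wy":0,"wz":0},{"x":0,"y":0,"z":0,"wx":0,"wy":0,"wz":0}]'
```

```text
clock: 6.28
tool_pos: [506.9, 114.4, 76.1]
ee_rot: [0.0, 0.097, 0.995, 0.0]
force: [-0.3, -0.2, 4.2]
opening: 0.588
finger_force: 1.9
clock: 6.45
tool_pos: [506.9, 114.4, 73.3]
ee_rot: [0.0, 0.097, 0.995, 0.0]
force: [-0.1, 0.5, 5.2]
opening: 0.586
finger_force: 2.6
clock: 6.62
tool_pos: [506.9, 114.4, 70.7]
ee_rot: [0.001, 0.097, 0.995, 0.0]
force: [-1.4, 0.4, 6.6]
opening: 0.583
finger_force: 3.9
```

```bash
python3 -m creep '[{"x":0,"y":0,"z":0.0075,"wx":0,"wy":0,"wz":0},{"x":0,"y":0,"z":0,"wx":0,"wy":0,"wz":0}]'
python3 -m creep '[{"x":0,"y":0,"z":0.004,"wx":0,"wy":0,"wz":0},{"x":0,"y":0,"z":0,"wx":0,"wy":0,"wz":0}]'
```

```text
clock: 6.78
tool_pos: [506.9, 114.4, 69.0]
ee_rot: [0.001, 0.097, 0.995, 0.0]
force: [-3.0, -0.9, 8.8]
opening: 0.586
finger_force: 4.6
clock: 6.95
tool_pos: [507.0, 114.4, 68.9]
ee_rot: [0.001, 0.097, 0.995, 0.0]
force: [-5.8, -0.3, 17.1]
opening: 0.588
finger_force: 8.5
```

The keys are at their stops (17 N). I'll hold for the roll and look.

```bash
python3 -m creep '[{"x":0,"y":0,"z":0,"wx":0,"wy":0,"wz":0},{"x":0,"y":0,"z":0,"wx":0,"wy":0,"wz":0},{"x":0,"y":0,"z":0,"wx":0,"wy":0,"wz":0},{"x":0,"y":0,"z":0,"wx":0,"wy":0,"wz":0},{"x":0,"y":0,"z":0,"wx":0,"wy":0,"wz":0},{"x":0,"y":0,"z":0,"wx":0,"wy":0,"wz":0},{"x":0,"y":0,"z":0,"wx":0,"wy":0,"wz":0},{"x":0,"y":0,"z":0,"wx":0,"wy":0,"wz":0},{"x":0,"y":0,"z":0,"wx":0,"wy":0,"wz":0},{"x":0,"y":0,"z":0,"wx":0,"wy":0,"wz":0}]'
python3 - <<'E'
from h import *
import cv2
a=manip.snapshot('top')[110:270,180:330];b=manip.snapshot('scene')[160:310,215:365]
f=lambda i:cv2.resize(i,(395,420),interpolation=cv2.INTER_CUBIC)
cv2.imwrite('pics/p1.png',np.hstack([f(a),f(b)]))
E
```

```text
clock: 7.78
tool_pos: [507.0, 114.4, 68.9]
ee_rot: [0.001, 0.097, 0.995, 0.0]
force: [-5.5, 0.1, 15.6]
opening: 0.59
finger_force: 8.4
```

View pics/p1.png

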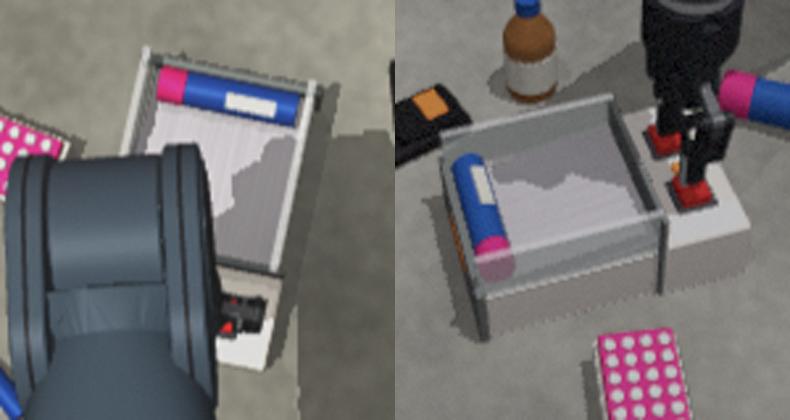

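The tube lies along the end stop, at (230,97) in the left crop, and both keys are still held down. I'll hold briefly more while starting the lift gently, then move clear straight up.

```bash
python3 -m creep '[{"x":0,"y":0,"z":0,"wx":0,"wy":0,"wz":0},{"x":0,"y":0,"z":0,"wx":0,"wy":0,"wz":0},{"x":0,"y":0,"z":-0.01,"wx":0,"wy":0,"wz":0},{"x":0,"y":0,"z":-0.02,"wx":0,"wy":0,"wz":0},{"x":0,"y":0,"z":-0.04,"wx":0,"wy":0,"wz":0},{"x":0,"y":0,"z":-0.08,"wx":0,"wy":0,"wz":0},{"x":0,"y":0,"z":-0.08,"wx":0,"wy":0,"wz":0},{"x":0,"y":0,"z":-0.08,"wx":0,"wy":0,"wz":0},{"x":0,"y":0,"z":-0.04,"wx":0,"wy":0,"wz":0},{"x":0,"y":0,"z":0,"wx":0,"wy":0,"wz":0}]'
python3 -m creep '[{"x":0.05,"y":0,"z":0,"wx":0,"wy":0,"wz":0},{"x":0.09,"y":0,"z":0,"wx":0,"wy":0,"wz":0},{"x":0.09,"y":0,"z":0,"wx":0,"wy":0,"wz":0},{"x":0.05,"y":0,"z":0,"wx":0,"wy":0,"wz":0},{"x":0,"y":0,"z":0,"wx":0,"wy":0,"wz":0},{"x":0,"y":0,"z":0,"wx":0,"wy":0,"wz":0},{"x":0,"y":0,"z":0,"wx":0,"wy":0,"wz":0}]'
python3 - <<'E'
from h import *
import cv2
a=manip.snapshot('top')[110:270,180:330];b=manip.snapshot('scene')[160:310,215:365]
f=lambda i:cv2.resize(i,(395,420),interpolation=cv2.INTER_CUBIC)
cv2.imwrite('pics/p2.png',np.hstack([f(a),f(b)]))
E
```

```text
clock: 8.72
tool_pos: [508.9, 114.5, 210.0]
ee_rot: [0.004, 0.097, 0.995, 0.001]
force: [0.8, -0.1, 0.4]
opening: 0.585
finger_force: 0.0
clock: 9.3
tool_pos: [396.7, 135.8, 204.1]
ee_rot: [-0.001, 0.097, 0.995, 0.0]
force: [0.8, -0.9, -0.4]
opening: 0.59
finger_force: 0.0
```

View pics/p2.png

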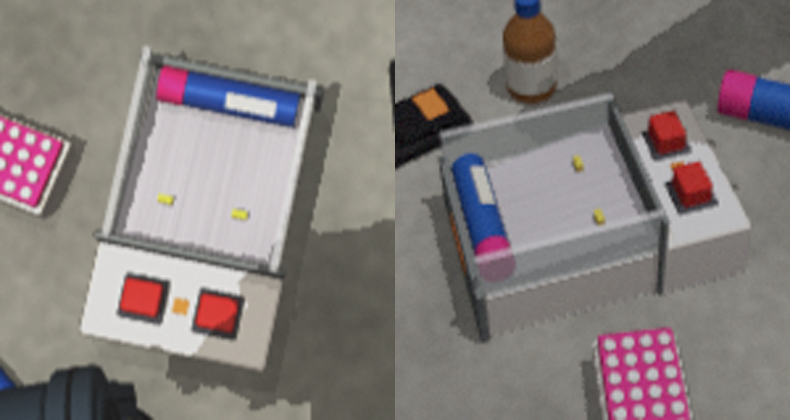

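The tube is against the end stop at (230,97). Both keys are back up, both yellow pins at (165,199) and (240,214) are raised again, and the arm is clear.

```bash
python3 -c "from cell import manip;print(manip.finish_job())"
```

```text
the job is handed in; nothing more can be done
None
```

Job handed in at about 9.4 s: both keys were pressed and held together, the tube lies against the end stop, both keys have sprung back up, and the arm is clear with the bottle, tip box and mouse untouched.

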